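# Empty the press mould and hold its clamping frame at the balance point

## Task

Lift the hardened relief casting out of the open press mould and set it down gently, flat and ridge up, in the middle of the ware board. Then take the mould's leaned-back clamping frame by its grip bar, swing it up until it stands upright on its hinge at the balance point, and finish while still gripping it there, without ever letting it fall forward over the mould, so that I can brush the mould and both sides of the frame. Leave the jar, loop tool, bowl and brush where they are.

Things in the scene. Friction and masses are not known exactly. Their poses are not given: they have to be found in the camera images.
- ridge_mid (a point): Centre of the casting's ridge. Casting: loose grey-brown hard clay relief, 0.2 to 0.35 kg: slab 80 (x) x 64 (y) x 16 mm, 4 mm bumps at its corners, ridge on top 56 (x) x 28 (y) mm, rising 28 mm above the slab. This point is 30 mm above the underside, 14 mm below the ridge top; z up. At the start the slab sits in the cavity, flush with the mould's top; only the ridge stands out.
- mould: Press mould, fixed: white plaster block 130 (x) x 170 (y) mm, top 45 mm above the table, with a cavity 86 x 70 mm, 16 mm deep, in its middle, on a plywood foot about 190 x 190 mm. Origin: on the table under the cavity's centre. Its x axis points from the cavity to the hinge, away from the robot (up to 30 degrees off).
- hinge_mid (a point): Middle of the frame's hinge line, fixed on the mould: 80 mm from its origin along its x, 54 mm above the table. The hinge line runs along the mould's y.
- frame (a joint): Angle of the wooden clamping frame (150 mm wide, 14 thick, reaching 138 from the hinge; 0.25 to 0.5 kg): 0 shut on the mould; 1.571 upright, its balance point (centre of mass above the hinge: below this it falls shut, above it falls back); 2.05 open stop, leaning back away from the mould, where it rests at the start. The hinge turns freely, with almost no friction.
- bar_mid (a point): Middle of the frame's grip bar: round, dark wood, 14 mm across, 110 mm long, parallel to the hinge line, 176 mm from it in the frame's plane, 38 mm off its free edge on two thin posts 48 mm either side of this point. Fingers can close on the bar's middle from above, one on the mould side, one behind; the bar can turn between them. The point's y runs along the bar.
- board: Ware board, fixed: bare plywood 240 (x) x 200 (y) x 18 mm lying on the table. Origin: centre of its underside; its top is 18 mm higher.
- jar: Amber glass storage jar with black cap, 64 mm across, 110 mm tall, loose; bystander. Origin: centre of its underside.
- looptool: Loop tool for clay, wooden handle 110 mm long with a wire loop, 18 mm thick, lying loose; bystander. Origin: middle of the handle, on the table.
- bowl: Terracotta bowl, 100 mm across, 55 mm tall, loose; bystander. Origin: centre of its underside.
- brush: Wooden scrubbing brush 120 x 45 x 42 mm, lying on its bristles, loose; bystander. Origin: centre of its underside.
Mind the look-alikes: they are no part of the job. Leave any purple or red look-alike of the part that bears ridge_mid alone.

How it is judged:
By the outcome, as a careful person would: the job done as asked, in the order asked, and still so for the second after the job is handed in, while the arm keeps its last pose, push and grip.
It also fails if it takes over 58 s, if anything falls off the work surface, if the arm or the gripper's body presses on something with over 40 N, if the wrist force passes 120 N, or if a joint passes its speed limit or range.

## Robot

A 7-joint arm with a two-finger parallel gripper is mounted at the origin on the work surface. World frame = base frame: x ahead of the robot, y to its left, z up, the work surface at z = 0. Lengths are in m, angles in rad, forces in N, time in s.
With the tool pointing down it reaches from about 0.4 to 0.85 m from the base axis. Payload 6.9 kg.
Tool frame: the origin (TCP) lies midway between the tips of the shut fingers; the grasp point (between the pads) lies 19 mm behind it; x points along the fingers, y is the direction in which the jaws open and shut, and the axes are right-handed (so a half turn about x gives the same grasp; the last joint's range is limited). The gripper opens to 85 mm and grips with 20 to 120 N. Pads are 22 mm wide; open, the fingers measure 114 mm over their backs; the gripper's body (76 mm by 85 mm) begins 54 mm behind the grasp point. The pads swing forward as they close: fully open they stand 13 mm farther back than shut.
Start: joints at [1.381, 0.507, -0.238, 1.5, 0.126, 1.149, -0.155], TCP at [0.182, -0.598, 0.203] pointing down, gripper open.
Joint ranges: [-3.08, 3.08], [-0.24, 2.05], [-1.43, 1.35], [0, 2.5], [-1.52, 4.66], [0.17, 1.96], [-2.89, 2.89]. Speed limits (rad/s): [2.39, 2.39, 3.14, 3.14, 3.14, 3.14, 3.14].

## Interface

Orientations are given as a rotation vector (axis times angle).
In Python, from station import arm gives the robot as it stands.
- The arm moves only by the tool arm_command, never from a script. Its argument "series" is a list of rows, each a list of 5 numbers: the shift along the tool's x, y, z in m, then the turn about the tool's x in rad, then the opening, from 0 (shut) to 1 (fully open). In form: [[tx, ty, tz, spin, fingers], ...]. A call has 1 to 20 rows; each row is the pose to reach, as a shift and turn from the pose commanded when the call began, along the tool's axes at that moment; what a row does not reach only later rows make up. A row lasts 1/10 s, in which the tool goes at most 50 mm and 8.59 degrees, less where a joint would pass 70% of its speed; a pose out of reach is approached as far as the arm can. A call with a gripper value outside its range is refused whole. The fingers move at their own pace and stop on an object; "force" is the grip in N (left out, the last holds). Time passes only in rows, so rows that repeat a pose let the fingers close. It gives the time, the measured TCP pose, the force and the opening at its end, in the units of the state.
- arm.state(): the state, without advancing time (a new reading comes with each control period).
- arm.grab_frame(name): name is "scene" or "top"; returns a dict with "pixels" (420x560x3 uint8, red, green, blue), "fx", "fy", "cx", "cy" (pixels), "rvec" (rotation vector, rad) and "tvec" (3), from world to camera coordinates, as OpenCV has them. Camera axes: x right, y down, z forward; pixel columns grow to the right and rows downward; lengths in m; the calibration is good to about 2 mm. A picture is of the moment at which its call begins. There is no depth.
- arm.hand_in(): hands the job in, once; it reports no verdict.
The state is a dict: "time": time; "qpos": joint angles; "dq": joint speeds; "joint_torque": joint torques, N m; "tool_pos": TCP position; "tool_rot": TCP orientation; "ft_force": force on the tool from outside, world axes, zero at the start; "ft_torque": the same for the moment, N m; "opening": finger opening in m.
Only numpy, scipy, OpenCV 4.12 (cv2) and the standard library are available. Lean on these libraries where they do the work, as an engineer would, in place of code of your own. Each camera call takes 0.05 s, during which the arm holds its last target. There are 200 camera calls.

## Working session

There is one attempt and no reset: what is moved stays moved. The work goes in short steps, Python scripts to look and compute and a tool call to move; the robot and the scene stay as the last step left them, time stands still between calls to the robot, and variables do not carry over. Pictures are saved under pics/ and viewed, about 8 in all and at most 12, crops included, and the job is handed in when it is done.

Besides the shell and the picture viewer there is one more tool, called after "Call:" as a command line: name --pt "numbers of a row" for each row, then --argument value for the rest. arm_command: Moves the arm, as the interface text tells. Its arguments: {"type":"object","properties":{"series":{"type":"array"},"force":{"type":"number"}},"required":["series"]}

```bash
mkdir -p pics; ls; cat > h.py <<'E'
import numpy as np, cv2
from station import arm
def grab(n):
    f=arm.grab_frame(n); f['R']=cv2.Rodrigues(np.array(f['rvec'],float))[0]; f['t']=np.array(f['tvec'],float); return f
def ray(f,u,v,z):
    d=f['R'].T@np.array([(u-f['cx'])/f['fx'],(v-f['cy'])/f['fy'],1]); c=-f['R'].T@f['t']
    return c+d*(z-c[2])/d[2]
def proj(f,p):
    q=f['R']@np.array(p,float)+f['t']; return np.array([f['fx']*q[0]/q[2]+f['cx'],f['fy']*q[1]/q[2]+f['cy']])
def save(f,name): cv2.imwrite('pics/'+name+'.png',f['pixels'][:,:,::-1])
def tool(p,s=None):
    "world point -> shift in tool axes"
    s=s or arm.state(); R=cv2.Rodrigues(np.array(s['tool_rot'],float))[0]
    return R.T@(np.array(p)-np.array(s['tool_pos'])),R
E
python3 - <<'E'
from h import *
s=arm.state(); print(s); print(tool([0,0,0],s)[1].round(3))
ims=[]
for n in('scene','top'):
    f=grab(n); save(f,n+'0'); print(n,(-f['R'].T@f['t']).round(3),f['fx'])
E
```

```text
pics
{'time': 0.0, 'qpos': array([ 1.38052221,  0.50832   , -0.23747468,  1.50114248,  0.12568618,
        1.14890938, -0.15478935]), 'dq': array([-0.00225344,  0.00085852,  0.00051105,  0.00016121,  0.00161659,
       -0.00048482, -0.00102425]), 'joint_torque': array([ 7.59512841e-04, -6.20583630e+01, -2.18674958e+00, -2.49644583e+01,
        1.25704598e-02,  1.22270611e-02,  3.41494581e-05]), 'tool_pos': array([ 0.18191225, -0.59735231,  0.20203573]), 'tool_rot': array([ 2.06284541,  0.30918176, -2.06349946]), 'ft_force': array([-0.48328667,  0.02094546, -0.68338588]), 'ft_torque': array([0.02134774, 0.00010917, 0.03732492]), 'opening': 0.08548572775318783}
[[-0.001  0.291 -0.957]
 [ 0.002 -0.957 -0.291]
 [-1.    -0.002  0.   ]]
scene [ 0.93  -0.689  1.238] 446.1090653989137
top [0.327 0.01  1.057] 382.9052570776035
```

View pics/scene0.png

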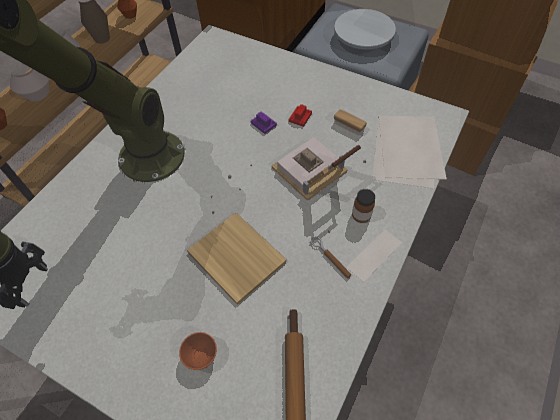

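View pics/top0.png

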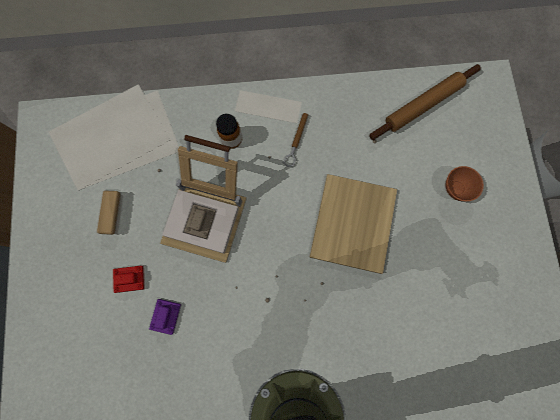

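The top view shows the mould at about (203,222) with the ridge at (200,220), the bar at (207,143), the jar at (228,127) and the board at (355,223). The red and purple pieces are the look-alikes.

```bash
python3 - <<'E'
from h import *
f=grab('top'); im=f['pixels']; g=grab('scene')
hsv=cv2.cvtColor(im,cv2.COLOR_RGB2HSV)
for n,p in dict(board=(355,230),white=(185,230),ridge=(199,219),slab=(212,215),table=(270,240),bar=(207,143),frame=(234,180),foot=(200,253)).items(): print(n,hsv[p[1],p[0]])
cv2.imwrite('pics/crop1.png',np.hstack([cv2.resize(im[120:270,150:260,::-1],None,fx=3.6,fy=3.6,interpolation=cv2.INTER_CUBIC),cv2.resize(g['pixels'][130:280,265:375,::-1],None,fx=3.6,fy=3.6,interpolation=cv2.INTER_CUBIC)]))
# board
m=cv2.inRange(hsv,(10,60,60),(28,255,255)); m[:, :300]=0; m[:,405:]=0; m[:165]=0; m[290:]=0
m=cv2.morphologyEx(m,cv2.MORPH_CLOSE,np.ones((5,5)))
c=max(cv2.findContours(m,0,1)[0],key=cv2.contourArea)
w=np.array([ray(f,*p[0],.018)[:2] for p in c]).astype(np.float32); r=cv2.minAreaRect(w*1000); print('board',r)
for n,(lo,hi,box) in {'bar':((0,60,0),(25,255,110),(175,125,245,160))}.items():
    x0,y0,x1,y1=box; mm=cv2.inRange(hsv,lo,hi)[y0:y1,x0:x1]
    k=max(cv2.findContours(mm,0,1)[0],key=cv2.contourArea); print(n,cv2.minAreaRect(k),x0,y0)
E
```

```text
board [ 20  94 135]
white [ 19  60 102]
ridge [ 19  48 101]
slab [18 50 61]
table [ 30   6 138]
bar [ 10 155  64]
frame [ 19 110 104]
foot [ 20  98 122]
board ((484.65423583984375, -205.57534790039062), (200.0927734375, 240.29917907714844), 71.89974212646484)
bar ((36.81298065185547, 18.70171546936035), (55.44304656982422, 10.75565242767334), 7.523820877075195) 175 125
```

View pics/crop1.png

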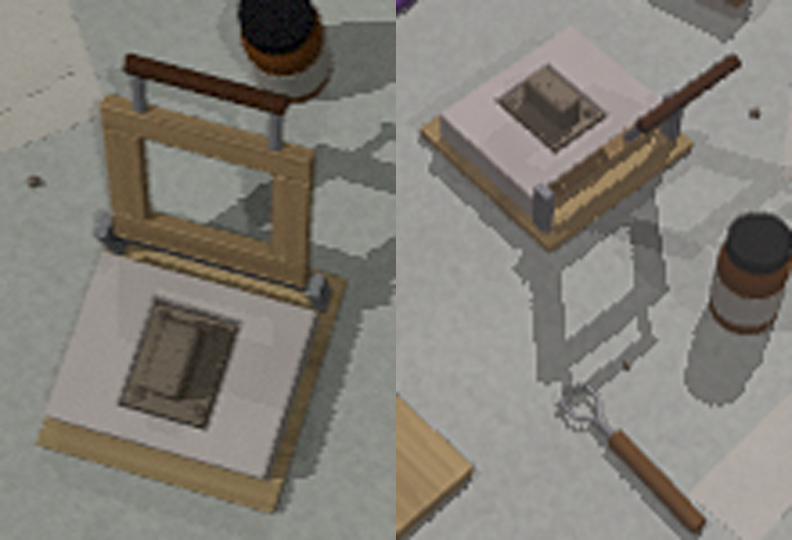

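The crop shows the slab seated in the cavity. The cavity corners are at about (155,297), (242,320), (208,428) and (119,404) in crop pixels. The frame leans back, with the jar just behind the right end of its bar.

```bash
python3 - <<'E'
from h import *
f=grab('top'); g=grab('scene')
P=lambda u,v:(150+u/3.6-.4,120+v/3.6-.4)
S=lambda u,v:(265+(u-396)/3.6-.4,130+v/3.6-.4)
W=lambda L,z,F=P,c=f:np.array([ray(c,*F(*p),z) for p in L])
cav=W([(155,297),(242,320),(208,428),(119,404)],.045)
cav2=W([(548,64),(606,122),(558,152),(498,98)],.045,S,g)
for n,c in(('top',cav),('scene',cav2)):
  print(n,c[:,:2].round(3).tolist(),c.mean(0).round(4))
  print(' edges',np.linalg.norm(c-np.roll(c,-1,0),axis=1).round(3))
r=cv2.minAreaRect((cav[:,:2]*1000).astype(np.float32)); print(r)
rt=W([(154,321),(198,332),(181,400),(137,391)],.073); print('ridge top',rt.mean(0),np.linalg.norm(rt-np.roll(rt,-1,0),axis=1).round(3))
# bar ends
m=W([(127,64),(286,104)],.054+.176*np.sin(2.05)); print('bar',m, m.mean(0),np.linalg.norm(m[0]-m[1]))
d=m[0]-m[1]; print('bar dir deg (of y)',np.degrees(np.arctan2(-d[0],d[1])))
m=W([(648,128),(736,62)],.054+.176*np.sin(2.05),S,g); print('bar scene',m.mean(0),np.linalg.norm(m[0]-m[1]),np.degrees(np.arctan2(*(m[1]-m[0])[[0,1]]*[-1,1])))
m=W([(284,20)],.11); print('jar',m, ray(f,228,137,0))
e=[cav[0]-cav[3],cav[1]-cav[2]]; print('x dir',[np.degrees(np.arctan2(v[1],v[0])) for v in e])
E
```

```text
top [[0.575, 0.228], [0.552, 0.163], [0.473, 0.193], [0.496, 0.258]] [0.524  0.2104 0.045 ]
 edges [0.069 0.084 0.069 0.084]
scene [[0.496, 0.26], [0.577, 0.221], [0.553, 0.167], [0.473, 0.2]] [0.5247 0.2119 0.045 ]
 edges [0.09  0.059 0.087 0.065]
((524.0220336914062, 210.55770874023438), (69.06591796875, 84.71920776367188), 69.505126953125)
ridge top [0.52012794 0.21464067 0.073     ] [0.034 0.051 0.033 0.053]
bar [[0.69279295 0.20385703 0.21017578]
 [0.65556352 0.10186681 0.21017578]] [0.67417824 0.15286192 0.21017578] 0.10857271731548668
bar dir deg (of y) -20.053566537414838
bar scene [0.67725824 0.15400179 0.21017578] 0.10484846544722876 -20.037865494992296
jar [[0.75994581 0.11010543 0.11      ]] [0.77310009 0.12548004 0.        ]
x dir [np.float64(-20.847575749980706), np.float64(-20.494884337287743)]
```

```bash
python3 - <<'E'
from h import *
for p in ([.522,.211,.20],[.522,.211,.047]): print(tool(p)[0].round(4))
s=arm.state();print(s['time'],s['tool_pos'])
E
```

```text
[ 0.003  -0.6745 -0.5609]
[ 0.156  -0.6744 -0.5609]
0.3 [ 0.1821006  -0.59771954  0.20260536]
```

Call:
arm_command --pt "0 -0.04 -0.034 -0.14 0.7" --pt "0 -0.08 -0.067 -0.28 0.7" --pt "0 -0.12 -0.1 -0.42 0.7" --pt "0 -0.16 -0.133 -0.56 0.7" --pt "0 -0.2 -0.166 -0.7 0.7" --pt "0 -0.24 -0.2 -0.84 0.7" --pt "0 -0.28 -0.233 -0.98 0.7" --pt "0 -0.32 -0.266 -1.12 0.7" --pt "0 -0.36 -0.3 -1.26 0.7" --pt "0 -0.4 -0.333 -1.4 0.7" --pt "0 -0.44 -0.366 -1.54 0.7" --pt "0 -0.48 -0.4 -1.68 0.7" --pt "0 -0.52 -0.433 -1.82 0.7" --pt "0 -0.56 -0.466 -1.96 0.7" --pt "0 -0.6 -0.5 -2.1 0.7" --pt "0 -0.64 -0.533 -2.24 0.7" --pt "0 -0.6745 -0.561 -2.38 0.7" --pt "0 -0.6745 -0.561 -2.49 0.7" --pt "0 -0.6745 -0.561 -2.49 0.7" --pt "0 -0.6745 -0.561 -2.49 0.7"

```text
time: 2.3
tool_pos: [0.5218, 0.211, 0.2024]
tool_rot: [0.279, 1.554, -0.28]
ft_force: [0.7, 0.1, -0.4]
opening: 0.0599
```

```bash
python3 - <<'E'
from h import *
s=arm.state();print(s['time'],s['qpos'].round(2),s['opening'])
d,R=tool([.522,.211,.047],s); print(d.round(4),R.round(3),s['tool_pos'],s['ft_force'])
E
```

```text
2.3 [ 0.19  0.56 -1.01  1.66  0.5   1.21  0.28] 0.05988400070290186
[0.1554 0.0002 0.0003] [[-0.001  0.349  0.937]
 [-0.     0.937 -0.349]
 [-1.    -0.001 -0.001]] [0.52182089 0.21099291 0.20239619] [ 0.67387551  0.06882607 -0.40485994]
```

Call:
arm_command --pt "0.04 0 0 0 0.7" --pt "0.08 0 0 0 0.7" --pt "0.115 0 0 0 0.7" --pt "0.135 0 0 0 0.7" --pt "0.147 0 0 0 0.7" --pt "0.153 0 0 0 0.7" --pt "0.153 0 0 0 0.7"

```text
time: 3.0
tool_pos: [0.5224, 0.2101, 0.0501]
tool_rot: [0.28, 1.552, -0.281]
ft_force: [-0.4, 0.3, 0.4]
opening: 0.06
```

```bash
python3 - <<'E'
from h import *
f=grab('top');g=grab('scene')
k=dict(fx=4,fy=4,interpolation=cv2.INTER_CUBIC)
cv2.imwrite('pics/c2.png',np.hstack([cv2.resize(f['pixels'][150:270,150:250,::-1],None,**k),cv2.resize(g['pixels'][110:230,260:360,::-1],None,**k)]))
E
```

```text
(no output)
```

View pics/c2.png

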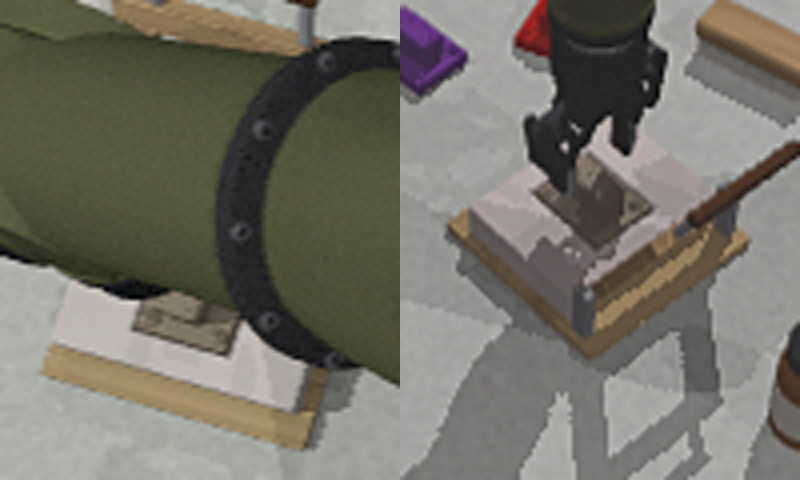

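The fingers straddle the ridge, at about (600,180) in the scene crop, and nothing touches. Closing now.

Call:
arm_command --pt "0 0 0 0 0.5" --pt "0 0 0 0 0.35" --pt "0 0 0 0 0.2" --pt "0 0 0 0 0.2" --pt "0 0 0 0 0.0" --pt "0 0 0 0 0.0" --pt "0 0 0 0 0.0" --force 50

```text
time: 3.8
tool_pos: [0.5221, 0.2109, 0.0499]
tool_rot: [0.279, 1.553, -0.279]
ft_force: [-0.5, 0.4, 0.8]
opening: -0.0001
```

```bash
python3 - <<'E'
from h import *
f=grab('top');g=grab('scene')
print(proj(g,[.522,.211,.05]),proj(g,[.522,.211,.073]),arm.state()['opening'])
k=dict(fx=7,fy=7,interpolation=cv2.INTER_CUBIC)
cv2.imwrite('pics/c3.png',cv2.resize(g['pixels'][120:205,270:350,::-1],None,**k))
E
```

```text
[307.22408661 158.71412056] [307.42933503 154.35205019] 0.00037129314632344443
```

View pics/c3.png

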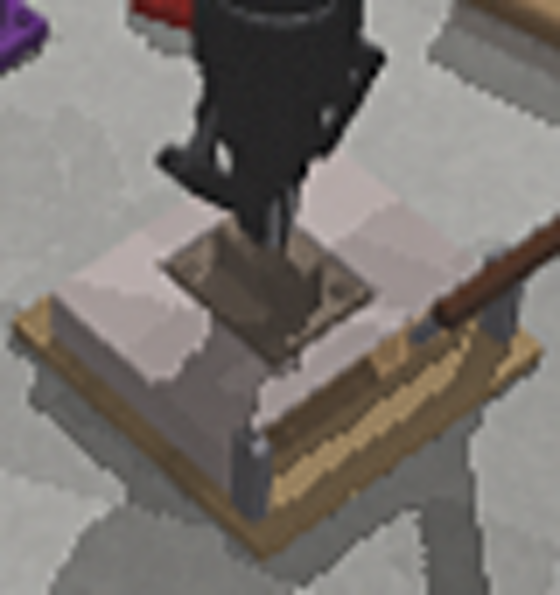

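Fingers read fully shut, so the grip missed the ridge. I'll raise, then check where the real fingertip is against the reported TCP and whether the casting moved.

Call:
arm_command --pt "-0.02 0 0 0 0" --pt "-0.06 0 0 0 0" --pt "-0.08 0 0 0 0" --pt "-0.08 0 0 0 0"

```text
time: 4.3
tool_pos: [0.5235, 0.2122, 0.1328]
tool_rot: [0.281, 1.549, -0.277]
ft_force: [-0.1, -0.5, -0.3]
opening: 0.0004
```

```bash
python3 - <<'E'
from h import *
g=grab('scene');s=arm.state();print(s['tool_pos'],s['opening'])
a=cv2.resize(g['pixels'][115:200,265:360,::-1],None,fx=7,fy=7,interpolation=cv2.INTER_CUBIC)
def mk(p,c): 
    q=(proj(g,p)+.5-[265,115])*7-.5; cv2.drawMarker(a,tuple(int(x) for x in q),c,0,16,1); print(q.round())
mk(s['tool_pos'],(0,255,0))
X=np.array([np.cos(-.356),np.sin(-.356),0]);Y=np.array([-X[1],X[0],0]);o=np.array([.524,.2105,0])
for z,hx,hy,c in((.073,.028,.014,(0,0,255)),(.045,.043,.035,(255,0,0))):
  for i in(-1,1):
    for j in(-1,1): mk(o+X*hx*i+Y*hy*j+[0,0,z],c)
cv2.imwrite('pics/c4.png',a)
E
```

```text
[0.52286112 0.21129768 0.13103586] -5.529406035079981e-05
[306. 198.]
[243. 263.]
[285. 233.]
[322. 329.]
[364. 299.]
[190. 305.]
[294. 232.]
[310. 407.]
[414. 331.]
```

View pics/c4.png

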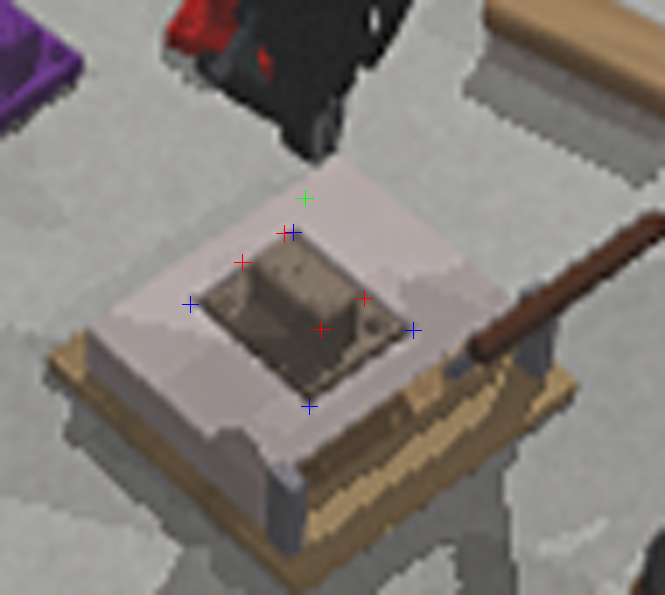

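The projected TCP (green, at (306,198)) lies about 38 crop pixels below the visible tip at (318,160), roughly 25 mm. The mould and ridge markers match the picture, so the fingers closed above the ridge and the casting hasn't moved. The reported TCP reads about 25 mm too low, so I'll go deeper while watching the force.

Call:
arm_command --pt "0 0 0 0 0.7" --pt "0 0 0 0 0.7" --pt "0.03 0 0 0 0.7" --pt "0.06 0 0 0 0.7" --pt "0.08 0 0 0 0.7" --pt "0.09 0 0 0 0.7" --pt "0.095 0 0 0 0.7" --pt "0.098 0 0 0 0.7" --pt "0.1 0 0 0 0.7" --pt "0.1 0 0 0 0.7"

```text
time: 5.35
tool_pos: [0.5225, 0.211, 0.0304]
tool_rot: [0.28, 1.552, -0.279]
ft_force: [0.8, -1.2, 0.4]
opening: 0.0598
```

Call:
arm_command --pt "0 0 0 0 0.5" --pt "0 0 0 0 0.4" --pt "0 0 0 0 0.3" --pt "0 0 0 0 0.2" --pt "0 0 0 0 0.2" --pt "0 0 0 0 0.2" --force 40

```text
time: 5.95
tool_pos: [0.5226, 0.2112, 0.0306]
tool_rot: [0.28, 1.552, -0.279]
ft_force: [-0.4, -0.2, 6.4]
opening: 0.0271
```

Gripped at 27 mm, which matches the 28 mm ridge. Lifting.

Call:
arm_command --pt "0 0 0 0 0" --pt "-0.001 0 0 0 0" --pt "-0.002 0 0 0 0" --pt "-0.005 0 0 0 0" --pt "-0.01 0 0 0 0" --pt "-0.015 0 0 0 0" --pt "-0.022 0 0 0 0" --pt "-0.03 0 0 0 0" --pt "-0.04 0 0 0 0" --pt "-0.055 0 0 0 0" --pt "-0.07 0 0 0 0" --pt "-0.085 0 0 0 0" --pt "-0.1 0 0 0 0" --pt "-0.1 0 0 0 0" --pt "-0.1 0 0 0 0" --force 60

```text
time: 7.45
tool_pos: [0.5223, 0.2107, 0.1302]
tool_rot: [0.279, 1.552, -0.279]
ft_force: [-0.3, -0.4, -2.3]
opening: 0.0265
```

```bash
python3 - <<'E'
from h import *
g=grab('scene');s=arm.state();print(s['tool_pos'],s['opening'],s['ft_force'])
cv2.imwrite('pics/c5.png',cv2.resize(g['pixels'][105:200,265:360,::-1],None,fx=6,fy=6,interpolation=cv2.INTER_CUBIC))
# place target: board centre, ridge offset from tcp ~ (0,0); table of shifts
d,R=tool([.4847,-.2056,s['tool_pos'][2]],s);print(d.round(4),R[:,1].round(3))
E
```

```text
[0.52204459 0.21047018 0.12958066] 0.026788543588389224 [-0.30808975  0.27574976 -3.15079096]
[ 2.00e-04 -4.03e-01  1.10e-01] [ 0.349  0.937 -0.001]
```

View pics/c5.png

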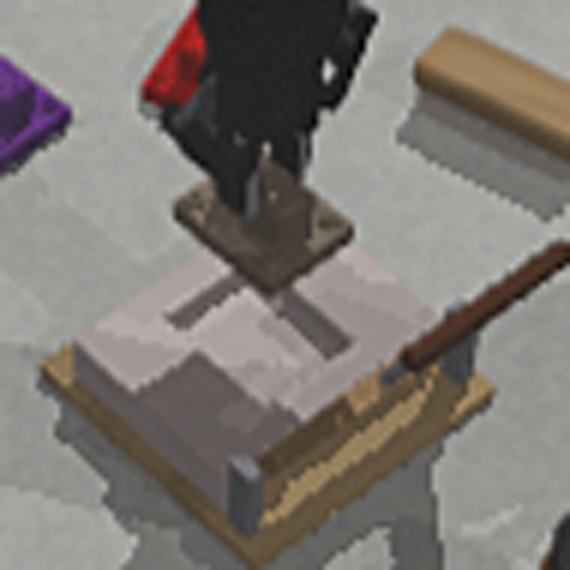

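The casting is lifted clear and level, at about (265,230) in the crop. Moving it over the board.

Call:
arm_command --pt "0 -0.01 0.003 0 0" --pt "0 -0.03 0.008 0 0" --pt "0 -0.06 0.016 0 0" --pt "0 -0.09 0.025 0 0" --pt "0 -0.12 0.033 -0.01 0" --pt "0 -0.15 0.041 -0.02 0" --pt "0 -0.18 0.049 -0.03 0" --pt "0 -0.21 0.057 -0.04 0" --pt "0 -0.24 0.066 -0.04 0" --pt "0 -0.27 0.074 -0.04 0" --pt "0 -0.3 0.082 -0.04 0" --pt "0 -0.33 0.09 -0.04 0" --pt "0 -0.355 0.097 -0.04 0" --pt "0 -0.375 0.102 -0.04 0" --pt "0.01 -0.39 0.107 -0.04 0" --pt "0.03 -0.4 0.11 -0.04 0" --pt "0.05 -0.403 0.11 -0.04 0" --pt "0.07 -0.403 0.11 -0.04 0" --pt "0.085 -0.403 0.11 -0.04 0" --pt "0.09 -0.403 0.11 -0.04 0"

```text
time: 9.5
tool_pos: [0.4837, -0.2048, 0.0379]
tool_rot: [0.248, 1.56, -0.247]
ft_force: [0.0, -0.2, -3.0]
opening: 0.0262
```

Call:
arm_command --pt "0.006 0 0 0 0" --pt "0.011 0 0 0 0" --pt "0.014 0 0 0 0" --pt "0.016 0 0 0 0" --pt "0.017 0 0 0 0" --pt "0.018 0 0 0 0" --pt "0.018 0 0 0 0"

```text
time: 10.2
tool_pos: [0.485, -0.2052, 0.022]
tool_rot: [0.248, 1.556, -0.248]
ft_force: [0.0, 0.7, -2.5]
opening: 0.0263
```

Call:
arm_command --pt "0.001 0 0 0 0" --pt "0.0015 0 0 0 0" --pt "0.0015 0 0 0 0"

```text
time: 10.5
tool_pos: [0.4849, -0.2052, 0.0203]
tool_rot: [0.248, 1.557, -0.248]
ft_force: [0.4, 0.0, -2.9]
opening: 0.0262
```

Call:
arm_command --pt "0.001 0 0 0 0" --pt "0.0015 0 0 0 0" --pt "0.0015 0 0 0 0"

```text
time: 10.8
tool_pos: [0.485, -0.2052, 0.0196]
tool_rot: [0.247, 1.556, -0.248]
ft_force: [-3.1, -0.4, 6.4]
opening: 0.0264
```

The casting touches the board with light force. Releasing.

Call:
arm_command --pt "-0.001 0 0 0 0.3" --pt "-0.001 0 0 0 0.4" --pt "-0.001 0 0 0 0.5" --pt "-0.001 0 0 0 0.6" --pt "-0.001 0 0 0 0.7" --pt "-0.001 0 0 0 0.7" --pt "-0.02 0 0 0 0.7" --pt "-0.05 0 0 0 0.7" --pt "-0.09 0 0 0 0.7" --pt "-0.13 0 0 0 0.7" --pt "-0.17 0 0 0 0.7" --pt "-0.21 0 0 0 0.7" --pt "-0.24 0 0 0 0.7" --pt "-0.26 0 0 0 0.7" --pt "-0.26 0 0 0 0.7"

```text
time: 12.3
tool_pos: [0.4863, -0.2049, 0.2816]
tool_rot: [0.247, 1.552, -0.248]
ft_force: [0.5, 0.7, -0.5]
opening: 0.06
```

```bash
python3 - <<'E'
from h import *
s=arm.state();print(s['time'],s['tool_pos'],s['ft_force'],s['qpos'].round(2))
X=np.array([np.cos(-.356),np.sin(-.356),0])
H=np.array([.524,.2105,.054])+.08*X
for th in(2.05,1.9,1.75,1.571):
    b=H-.176*np.cos(th)*X+[0,0,.176*np.sin(th)]; print(th,b.round(4),tool(b,s)[0].round(4))
print(np.degrees(np.arctan2(*tool([0,0,0],s)[1][[1,0],1])))
f=grab('top');g=grab('scene')
# frame: bar-end pixels again unchanged; show board
a=cv2.resize(f['pixels'][160:290,290:420,::-1],(440,440),interpolation=cv2.INTER_CUBIC)
b=cv2.resize(g['pixels'][190:310,180:300,::-1],(360,360),interpolation=cv2.INTER_CUBIC)
cv2.imwrite('pics/c6.png',np.hstack([a,cv2.copyMakeBorder(b,0,80,0,0,0)]))
E
```

```text
12.3 [ 0.48628165 -0.20490574  0.28162106] [ 0.5079625   0.73989651 -0.50292728] [ 1.09  0.47 -1.16  1.61  0.44  1.35  1.13]
2.05 [0.675  0.1543 0.2102] [0.0716 0.4001 0.0675]
1.9 [0.6523 0.1628 0.2205] [0.0612 0.4011 0.0434]
1.75 [0.6284 0.1717 0.2272] [0.0544 0.4021 0.0179]
1.571 [0.599  0.1826 0.23  ] [ 0.0514  0.4034 -0.0134]
71.90699738098554
```

View pics/c6.png

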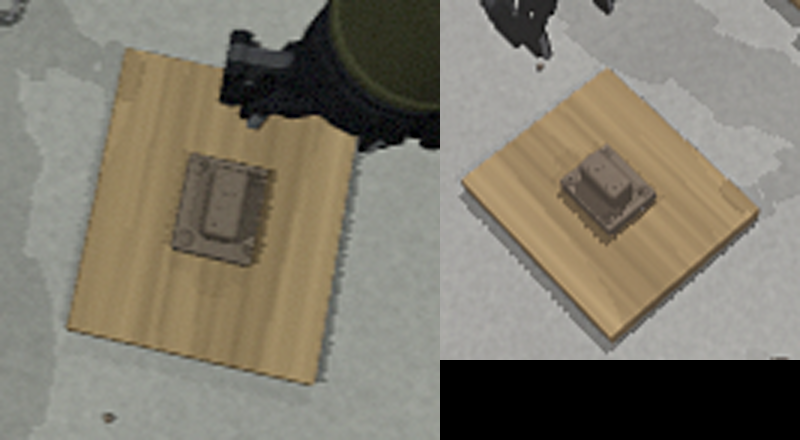

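The casting sits flat, ridge up, in the middle of the board: its centre is at about (222,210) against the board centre (219,216) in the top crop. Next I move above the bar, turned 92°.

Call:
arm_command --pt "0 0.015 0.002 0.1 0.6" --pt "0 0.04 0.006 0.2 0.6" --pt "0 0.07 0.012 0.3 0.6" --pt "0 0.1 0.017 0.4 0.6" --pt "0 0.13 0.022 0.5 0.6" --pt "0 0.16 0.027 0.6 0.6" --pt "0 0.19 0.032 0.7 0.6" --pt "0 0.22 0.037 0.8 0.6" --pt "0 0.25 0.042 0.9 0.6" --pt "0 0.28 0.047 1.0 0.6" --pt "0 0.31 0.052 1.1 0.6" --pt "0 0.34 0.057 1.2 0.6" --pt "0 0.365 0.061 1.3 0.6" --pt "0 0.385 0.065 1.4 0.6" --pt "0 0.395 0.067 1.5 0.6" --pt "0 0.4 0.0675 1.6 0.6" --pt "0 0.4 0.0675 1.611 0.6" --pt "0 0.4 0.0675 1.611 0.6" --pt "0 0.4 0.0675 1.611 0.6"

```text
time: 14.3
tool_pos: [0.6731, 0.1533, 0.2783]
tool_rot: [1.464, 1.02, -1.466]
ft_force: [0.4, -0.7, 0.0]
opening: 0.0514
```

```bash
python3 - <<'E'
from h import *
s=arm.state();print(s['time'],s['tool_pos'],s['opening'],s['qpos'].round(2))
d,R=tool([.675,.1543,.2102],s); print(d.round(4),R.round(2))
g=grab('scene')
x0,y0=265,70;k=6
a=cv2.resize(g['pixels'][y0:y0+95,x0:x0+110,::-1],None,fx=k,fy=k,interpolation=cv2.INTER_CUBIC)
def mk(p,c): 
    q=(proj(g,p)+.5-[x0,y0])*k-.5; cv2.drawMarker(a,tuple(int(x) for x in q),c,0,16,1); print(q.round())
mk(s['tool_pos'],(0,255,0)); mk(s['tool_pos']+[0,0,.025],(0,255,255)); mk([.675,.1543,.2102],(255,0,255))
cv2.imwrite('pics/c7.png',a)
E
```

```text
14.3 [0.67314993 0.15329527 0.27827901] 0.05140211075714928 [ 0.05  0.62 -0.63  1.16  0.35  1.46 -0.88]
[ 0.0681  0.0014 -0.0017] [[-0.    0.94 -0.35]
 [-0.   -0.35 -0.94]
 [-1.   -0.    0.  ]]
[501. 423.]
[507. 386.]
[491. 516.]
```

View pics/c7.png

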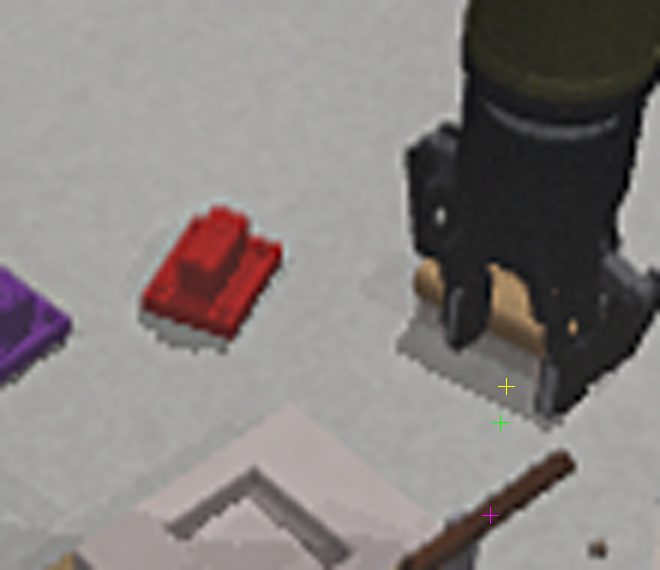

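The fingertips at (458,348) and (548,415) sit about 28 mm above the reported TCP, so the bias of about 22 mm is confirmed, and the bar estimate at (491,516) lies on the bar. Descending over it.

Call:
arm_command --pt "0.02 0 0 0 0.6" --pt "0.045 0 0 0 0.6" --pt "0.065 0 0 0 0.6" --pt "0.08 0 0 0 0.6" --pt "0.09 0 0 0 0.6" --pt "0.098 0 0 0 0.6" --pt "0.104 0 0 0 0.6" --pt "0.107 0 0 0 0.6" --pt "0.107 0 0 0 0.6"

```text
time: 15.25
tool_pos: [0.6734, 0.1541, 0.1719]
tool_rot: [1.466, 1.019, -1.466]
ft_force: [0.1, 0.3, 1.0]
opening: 0.0511
```

```bash
python3 - <<'E'
from h import *
s=arm.state();print(s['time'],s['tool_pos'],s['ft_force'])
print(tool([.675,.1543,.2102],s)[0].round(4))
g=grab('scene')
x0,y0=290,90;k=7
a=cv2.resize(g['pixels'][y0:y0+80,x0:x0+95,::-1],None,fx=k,fy=k,interpolation=cv2.INTER_CUBIC)
cv2.imwrite('pics/c8.png',a)
E
```

```text
15.25 [0.67335182 0.15407857 0.17191987] [0.1117242  0.31172574 0.97371868]
[-0.0383  0.0015 -0.0008]
```

View pics/c8.png

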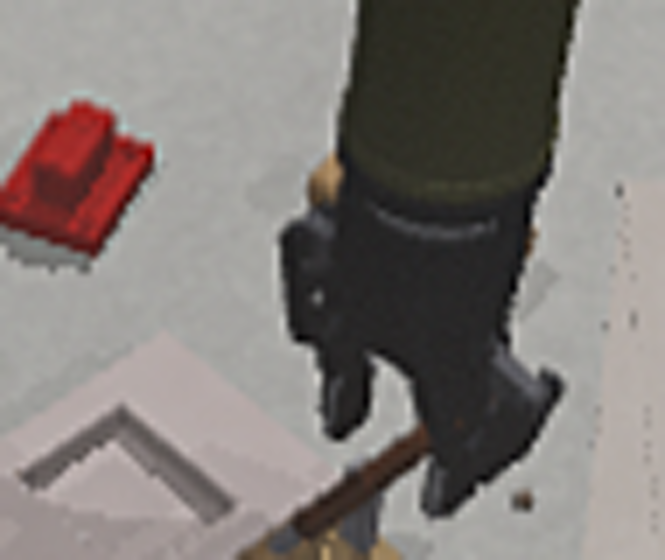

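The bar passes between the fingers at about (400,450). Closing.

Call:
arm_command --pt "0 0 0 0 0.45" --pt "0 0 0 0 0.35" --pt "0 0 0 0 0.25" --pt "0 0 0 0 0.15" --pt "0 0 0 0 0.1" --pt "0 0 0 0 0.1" --pt "0 0 0 0 0" --force 40

```text
time: 16.0
tool_pos: [0.6737, 0.154, 0.1722]
tool_rot: [1.467, 1.019, -1.466]
ft_force: [0.9, 0.7, 1.6]
opening: 0.0124
```

Bar gripped: opening 12.4 mm on a 14 mm bar. Swinging slowly along the arc to about 1.65 rad first.

Call:
arm_command --pt "-0.002 -0.004 0 0 0" --pt "-0.0038 -0.008 0 0 0" --pt "-0.0056 -0.012 0 0 0" --pt "-0.0073 -0.016 0 0 0" --pt "-0.0089 -0.0202 0 0 0" --pt "-0.0103 -0.0243 0 0 0" --pt "-0.0117 -0.0285 0 0 0" --pt "-0.013 -0.0327 0 0 0" --pt "-0.0142 -0.037 0 0 0" --pt "-0.0152 -0.0412 0 0 0" --pt "-0.0161 -0.0455 0 0 0" --pt "-0.017 -0.0498 0 0 0" --pt "-0.0177 -0.0541 0 0 0" --pt "-0.0183 -0.0585 0 0 0" --pt "-0.0188 -0.063 0 0 0" --pt "-0.0192 -0.0673 0 0 0" --pt "-0.0192 -0.0673 0 0 0" --pt "-0.0192 -0.0673 0 0 0"

```text
time: 17.8
tool_pos: [0.6101, 0.1783, 0.1915]
tool_rot: [1.467, 1.02, -1.465]
ft_force: [3.3, 3.9, 5.5]
opening: 0.0121
```

```bash
python3 - <<'E'
from h import *
s=arm.state();R=tool([0,0,0],s)[1];print(s['time'],s['tool_pos'],s['opening'],'F tool',(R.T@s['ft_force']).round(2))
f=grab('top');g=grab('scene')
print('togo',tool([.599,.1826,s['tool_pos'][2]],s)[0].round(4))
k=5
a=cv2.resize(g['pixels'][95:205,275:355,::-1],None,fx=k,fy=k,interpolation=cv2.INTER_CUBIC)
b=cv2.resize(f['pixels'][140:250,165:240,::-1],None,fx=k,fy=k,interpolation=cv2.INTER_CUBIC)
cv2.imwrite('pics/c9.png',np.hstack([a,b]))
E
```

```text
17.8 [0.61009235 0.17833786 0.19145002] 0.01210400490619467 F tool [-5.47  1.72 -4.79]
togo [-0.     -0.0119 -0.0001]
```

View pics/c9.png

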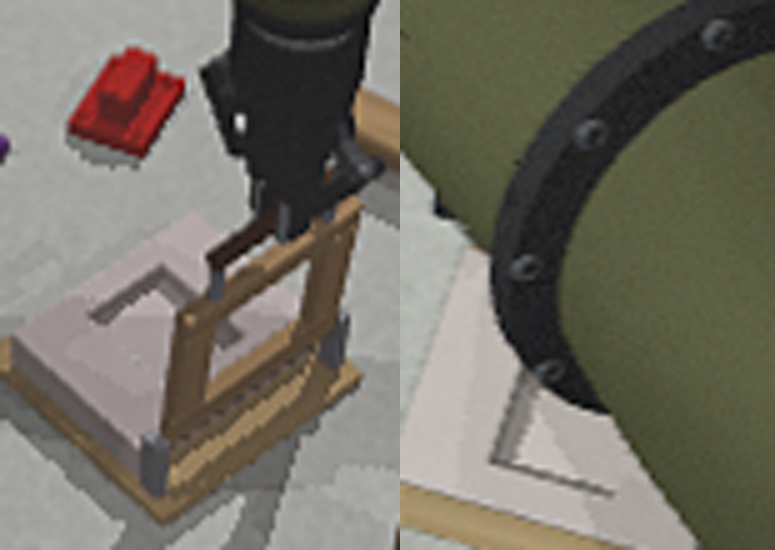

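The frame is almost upright in the fingers, bar at about (240,235) in the crop, and the forces are small. Final 13 mm.

Call:
arm_command --pt "-0.0002 -0.002 0 0 0" --pt "-0.0003 -0.004 0 0 0" --pt "-0.0005 -0.006 0 0 0" --pt "-0.0006 -0.008 0 0 0" --pt "-0.0006 -0.01 0 0 0" --pt "-0.0006 -0.0115 0 0 0" --pt "-0.0006 -0.0125 0 0 0" --pt "-0.0006 -0.013 0 0 0" --pt "-0.0006 -0.013 0 0 0" --pt "-0.0006 -0.013 0 0 0"

```text
time: 18.9
tool_pos: [0.598, 0.1828, 0.1918]
tool_rot: [1.467, 1.02, -1.466]
ft_force: [3.5, 3.7, 5.1]
opening: 0.0124
```

```bash
python3 - <<'E'
from h import *
ps=[]
for i in range(4):
    g=grab('scene'); s=arm.state(); ps.append(s['tool_pos'])
p=np.mean(ps,0); R=tool([0,0,0],s)[1]; print(s['time'],p.round(4),s['opening'],'F tool',(R.T@s['ft_force']).round(2),s['dq'].round(3))
X=np.array([.937,-.349]); print('h by hinge',(p[:2]-[.599,.1826])@X,'h by travel',.0812+(p[:2]-[.6737,.154])@X)
x0,y0,k=285,125,9
a=cv2.resize(g['pixels'][y0:y0+70,x0:x0+75,::-1],None,fx=k,fy=k,interpolation=cv2.INTER_CUBIC)
XX=np.array([.937,-.349,0]);Y=np.array([.349,.937,0]);H=np.array([.599,.1826,.054])
for th,c in((1.571,(0,255,0)),(1.65,(0,0,255)),(1.49,(255,0,0))):
  for j in(-1,1):
    e=lambda r,t:tuple(int(v) for v in (proj(g,H+Y*j*.075+(-np.cos(th)*XX+[0,0,np.sin(th)])*r+t*(np.sin(th)*XX+[0,0,np.cos(th)]))+.5-[x0,y0])*k-.5)
    cv2.drawMarker(a,e(.138,.007),c,0,10,1); cv2.drawMarker(a,e(.138,-.007),c,1,8,1)
cv2.imwrite('pics/c10.png',a)
E
```

```text
19.1 [0.598  0.1828 0.1918] 0.012545254257401016 F tool [-5.54  2.6  -5.75] [ 0.001 -0.001  0.     0.001 -0.    -0.    -0.   ]
h by hinge -0.000969927451581286 h by travel 0.00025477254841871355
```

View pics/c10.png

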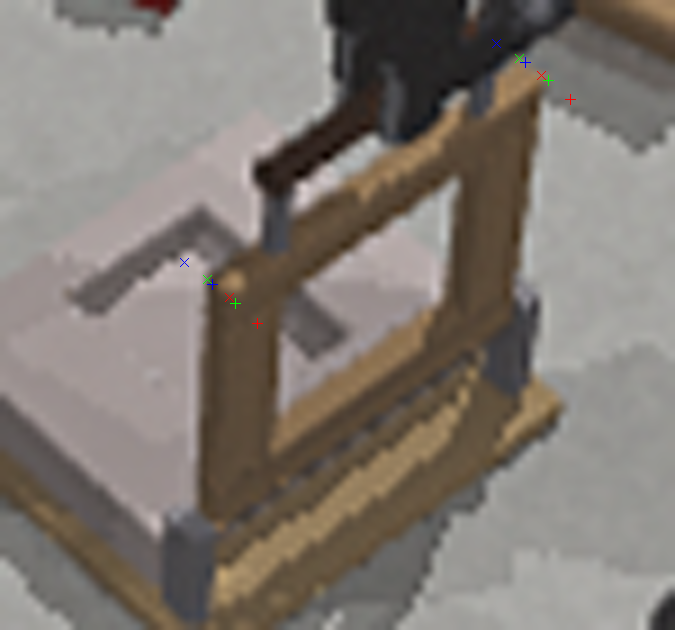

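The frame corners, near (208,279) and (540,80), match the green 1.571 rad markers to within a couple of degrees. Handing in with the grip held.

```bash
python3 -c "
from h import *
print(arm.hand_in()); s=arm.state(); print(s['time'],s['opening'],s['tool_pos'])"
```

```text
the job is handed in; nothing more can be done
None
the job is handed in; nothing more can be done
```

The casting is on the ware board and the frame is upright. I handed the job in at about 19 s with the frame still gripped.

- **Casting:** It sits flat, ridge up, about 2–3 mm from the board's centre in the top view. It touched down with about 6 N on the wrist.
- **Frame:** I gripped the bar by its middle and swung the frame up along its arc to the balance point. Bar positions from the travelled distance and from the hinge estimate put it at 1.565–1.572 rad, and the last picture agrees to a couple of degrees. It stayed on the open side of the balance point on the way up, within that error. The arm was still at hand-in, with a steady 5–6 N on the wrist each upward and sideways.
- **First grasp missed:** The fingers closed on air above the ridge. In the camera the fingertips sat about 22–25 mm higher than the reported tool position, and I don't know why. I allowed for that in every later grasp, and the miss did not move the casting.
- **Bystanders:** My path did not go near the jar, loop tool, bowl, brush or look-alikes. I did not check each of them again at the end, and the hand-in gave no verdict.

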